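# Unlatch the lemon's keeper

### The job

Two identical steel food keepers stand on the counter. Open the one with the lemon in it: turn its latch knob a full quarter turn clockwise (seen from above), then let go and back away upward so that its sprung lid can rise by itself. Leave the other keeper latched shut.

Things in the scene. Friction and masses are not known exactly. Their poses are not given: they have to be found in the camera images.
- lemon_keeper: the food keeper holding the lemon: fixed steel box 142 mm deep (x), 120 wide (y), 88 high; origin under its centre, x to its back. A flat deck, 46 mm deep, runs along the front; the latch knob stands in its middle. Behind, flush with the deck, a clear lid is hinged at the far edge, its free edge 24 mm behind the knob's axis.
- lemon_keeper_grip (a point): grip point of its black knob, on the knob's axis, 25 mm above the deck. An upright bar 36 mm long, 14 wide, 28 high: top 11 mm above this point, lower face 17 below. Axes turn with it: x along the bar, over its flat cam tongue (12 mm wide, reaching 38 mm from the axis, 2 to 6 mm above the deck), y across the bar (squeeze along y), z up. Tongue points back over the lid when latched.
- lemon_keeper_knob (a joint): turn of that knob, rad: 0 to 0.2 latched, grows clockwise seen from above, stop at 1.57 with the bar along the deck; the tongue clears the lid at about 1.1. Light friction; stays where it is left.
- lemon_keeper_lid (a joint): opening of that keeper's lid, rad: 0 shut; once the tongue is off it a weak spring (under 1 N at the edge) lifts it by itself, within 2 s, to about 0.9, if nothing is in its way
- tub_keeper_knob (a joint): turn of the knob on the other, identical keeper, which holds a small round dessert tub instead; to be left latched, 0 to 0.2
- tub_keeper_lid (a joint): opening of the other keeper's lid, rad: 0 shut; to be left shut

How it is judged:
By the outcome, as a careful person would: the job done as asked, in the order asked, and still so for the second after the job is handed in, with the robot touching nothing.
It also fails if it takes over 38 s, if anything falls off the work surface, if the arm or the gripper's body presses on something with over 40 N, if the wrist force passes 120 N, or if a joint passes its speed limit or range.

### The arm

A 6-joint arm with a two-finger parallel gripper is mounted at the origin on a cart in front of the work surface, level with it; the furniture and walls round the work are solid. World frame = base frame: x ahead of the robot, y to its left, z up, the work surface at z = 0. Lengths are in m, angles in rad, forces in N, time in s.
With the tool pointing down it reaches from about 0.325 to 0.775 m from the base axis. Payload 5.5 kg.
Tool frame: the origin (TCP) lies on the centre line of the jaws, within the pads' length; the fingertips stand 22 mm ahead of it and the grasp point (between the pads) lies 3 mm ahead of it; z points along the fingers, y is the line along which they close (so a half turn about z gives the same grasp; the last joint's range is limited). The gripper opens to 88 mm and grips with 3 to 60 N. Pads are 20 mm wide; open, the fingers measure 115 mm over their backs; the gripper's body (75 mm by 178 mm) begins 61 mm behind the grasp point.
Start: joints at [1.066, 0.091, 1.231, -0, 1.82, -0.057], TCP at [0.26, 0.541, 0.245] pointing down, gripper open.
Joint ranges: [-2.87, 2.87], [-0.86, 2.18], [0.17, 2.46], [-1.51, 4.65], [0.06, 2.69], [-2.65, 2.65]. Speed limits (rad/s): [2.57, 2.57, 3.01, 3.14, 3.14, 3.14].

### API

Orientations are given as a unit quaternion [x, y, z, w].
In Python, from bench import bot, capture, order gives the robot as it stands.
- The arm moves only by the tool jog_arm, never from a script. Its argument "series" is text: rows parted by semicolons, each of 5 numbers parted by spaces: the finger opening in m, from 0 to 0.0878, then the shift along the world's x, y, z in m, then the turn about the world's z in degrees. A call has 1 to 8 rows; each row is the pose to reach, as a shift and turn from the pose commanded when the call began; what a row does not reach only later rows make up. A row lasts 1/8 s, in which the tool goes at most 62.5 mm and 10.7 degrees, less where a joint would pass 70% of its speed; a pose out of reach is approached as far as the arm can. A call with a gripper value outside its range is refused whole. The fingers move at their own pace and stop on an object; "force" is the grip in N (left out, the last holds). Time passes only in rows, so rows that repeat a pose let the fingers close. It gives the time, the measured TCP pose, the force, the opening and the grip force at its end, in the units of the state.
- bot.observe(): the state, without advancing time (a new reading comes with each control period).
- capture(name): name is "scene" or "top"; returns a dict with "pixels" (400x640x3 uint8, red, green, blue), "intrinsics" (3x3 intrinsics, pixels), "dist_coeffs" ([k1, k2, p1, p2, k3] as OpenCV has them; the pictures are not rectified), "xyz" and "orientation" of the camera in the world. Camera axes: x right, y down, z forward; pixel columns grow to the right and rows downward; lengths in m; the calibration is good to about 2 mm. A picture is of the moment at which its call begins. There is no depth.
- order.sign_off(): hands the job in; it is judged then, once.
The state is a dict: "t": time; "q": joint angles; "qvel": joint speeds; "joint_torque": joint torques, N m; "ee_pos": TCP position; "tcp_rot": TCP orientation; "contact_force": force on the tool from outside, world axes, zero at the start; "moment": the same for the moment, N m; "width": finger opening in m; "grip_force": force on a finger pad.
Only numpy, scipy, OpenCV 4.12 (cv2) and the standard library are available. Lean on these libraries where they do the work, as an engineer would, in place of code of your own. Each camera call takes 0.05 s, during which the arm holds its last target. There are 200 camera calls.

## Working session

There is one attempt and no reset: what is moved stays moved. The work goes in short steps, Python scripts to look and compute and a tool call to move; the robot and the scene stay as the last step left them, time stands still between calls to the robot, and variables do not carry over. Pictures are saved under pics/ and viewed, at most 10 in all, crops included, and the job is handed in when it is done.

Besides the shell and the picture viewer there is one more tool, called as name(argument=value, ...) on one line, values as JSON. jog_arm: Moves the arm, as the interface text tells. Its arguments: {"type":"object","properties":{"series":{"type":"string"},"force":{"type":"number"}},"required":["series"]}

```bash
mkdir -p pics; python3 - <<'E'
from bench import bot,capture
import cv2,numpy as np
for n in("scene","top"):
    c=capture(n); cv2.imwrite(f"pics/{n}0.png",c["pixels"][:,:,::-1]); print(n,c["intrinsics"],c["dist_coeffs"],c["xyz"],c["orientation"])
s=bot.observe();print(s["t"],s["ee_pos"],s["tcp_rot"],s["width"])
E
```

```text
scene [[453.92001882   0.         311.50752452]
 [  0.         453.92001882 207.98163404]
 [  0.           0.           1.        ]] [-0.0180528  0.         0.         0.         0.       ] [ 0.06543964 -0.81945638  0.61357698] [ 0.82227542 -0.20195818  0.11197404 -0.52013252]
top [[394.461818     0.         321.42620027]
 [  0.         394.461818   201.19979945]
 [  0.           0.           1.        ]] [-0.10076098  0.          0.          0.          0.        ] [0.33542728 0.13107846 1.09930836] [-0.70000882  0.70748997 -0.07550584  0.06119206]
0.1 [0.25967315 0.5406353  0.24361249] [ 2.22048185e-01  9.75035291e-01 -8.55332776e-04 -2.31259223e-04] 0.0877632854151649
```

View pics/scene0.png

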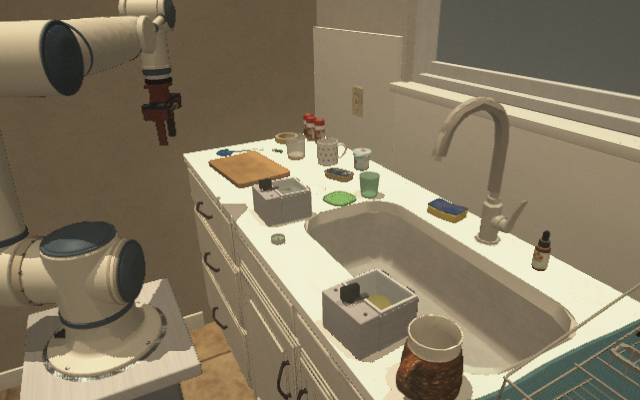

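View pics/top0.png

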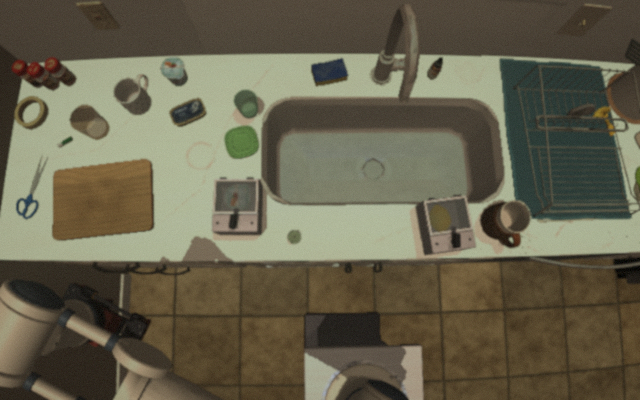

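The scene view shows keepers at about (282,200) and (370,312). The top view shows them at about (237,205) and (446,225), and the right one holds something yellow. I'll zoom in on both.

```bash
python3 - <<'E'
import cv2,numpy as np
s=cv2.imread("pics/scene0.png");t=cv2.imread("pics/top0.png")
f=lambda i,x,y:cv2.resize(i[y:y+100,x:x+130],(390,300),interpolation=cv2.INTER_CUBIC)
cv2.imwrite("pics/z.png",np.clip(np.vstack([np.hstack([f(s,230,150),f(s,305,260)]),np.hstack([f(t,172,160),f(t,380,175)])]).astype(float)*1.3,0,255))
E
```

```text
[ WARN:0@0.055] global loadsave.cpp:1063 imwrite_ Unsupported depth image for selected encoder is fallbacked to CV_8U.
```

View pics/z.png

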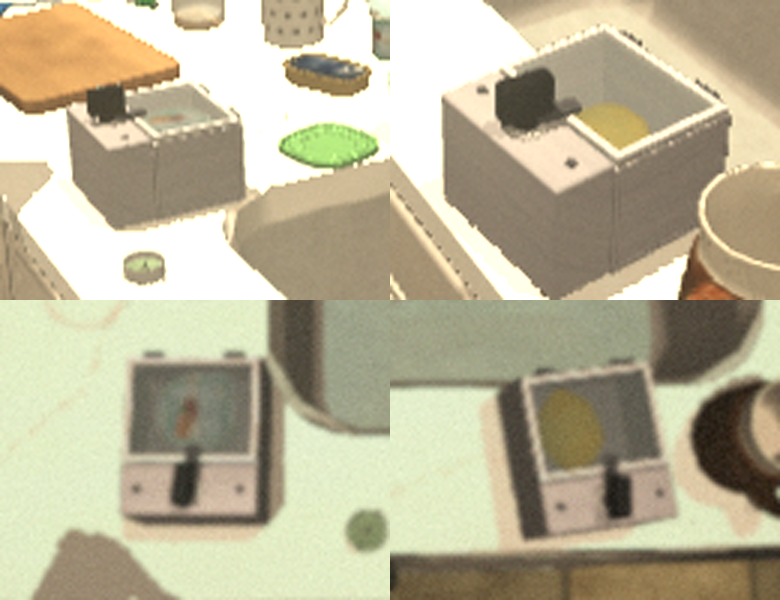

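The lemon, a yellow ellipse, is in the right-hand keeper of the top view, with its knob at about (456,237). The left one holds a round tub with a printed lid. Next I'll measure the knob position, the keeper yaw and the neighbouring jar.

```bash
cat >h.py <<'E'
import cv2,numpy as np
from scipy.spatial.transform import Rotation as R
def ray(c,p):
    d=cv2.undistortPoints(np.array([[p]],float),c["intrinsics"],np.array(c["dist_coeffs"]))[0,0]
    return np.array(c["xyz"]),R.from_quat(c["orientation"]).apply([*d,1])
def onz(c,p,z):
    o,d=ray(c,p); return o+d*(z-o[2])/d[2]
def cross(a,b):
    (o,d),(q,e)=a,b
    s=np.linalg.lstsq(np.c_[d,-e],q-o,rcond=None)[0]; x,y=o+s[0]*d,q+s[1]*e
    return (x+y)/2,np.linalg.norm(x-y)
E
python3 - <<'E'
from h import *
from bench import capture
t=capture("top");s=capture("scene");np.set_printoptions(precision=4,suppress=True)
for n,p in dict(FL=(424.7,254.3),FR=(475.3,247.7),BL=(424.7,200),BR=(468.3,195)).items(): print(n,onz(t,p,.088))
def blob(c,x,y,w,h,th):
    m=(c["pixels"][y:y+h,x:x+w].max(2)<th).astype(np.uint8)
    k,l,st,ce=cv2.connectedComponentsWithStats(m); i=1+st[1:,4].argmax()
    pts=np.argwhere(l==i)[:,::-1]+[x,y]; print(st[i],pts.min(0),pts.max(0),ce[i]+[x,y],cv2.minAreaRect(pts.astype(np.float32))); return ce[i]+[x,y]
a=blob(t,446,224,20,26,60); b=blob(s,335,280,32,24,60)
print(onz(t,a,.118),cross(ray(t,a),ray(s,b)))
print("jar",cross(ray(t,(514,216)),ray(s,(435,336))))
E
```

```text
FL [ 0.3917 -0.1556  0.088 ]
FR [ 0.4061 -0.2921  0.088 ]
BL [ 0.5345 -0.1642  0.088 ]
BR [ 0.5471 -0.2846  0.088 ]
[  6   7   8  17 110] [452 231] [459 247] [455.3727 239.3455] ((455.5, 239.0), (16.0, 7.0), 90.0)
[  6   4  19  19 248] [341 284] [359 302] [350.1613 293.5685] ((350.0, 293.0), (18.0, 18.0), 90.0)
[ 0.4262 -0.2287  0.118 ] (array([ 0.4264, -0.2327,  0.106 ]), np.float64(0.0019880844808444114))
jar (array([ 0.4853, -0.3971,  0.1078]), np.float64(0.0006605899436276449))
```

jog_arm(series="0.05 0.04 -0.045 0 4; 0.05 0.08 -0.09 0 8; 0.05 0.12 -0.135 0 12; 0.05 0.16 -0.18 0 16; 0.05 0.165 -0.24 0 20; 0.05 0.165 -0.3 0 24; 0.05 0.165 -0.36 0 28; 0.05 0.165 -0.42 0 31")

```text
t: 1.2
ee_pos: [0.4244, 0.119, 0.2445]
tcp_rot: [-0.048, 0.999, -0.0, 0.0]
contact_force: [0.5, -0.2, 0.7]
width: 0.0499
grip_force: 0.0
```

jog_arm(series="0.05 0 -0.06 0 0; 0.05 0 -0.12 0 0; 0.05 0 -0.18 0 0; 0.05 0 -0.24 0 0; 0.05 0 -0.30 0 0; 0.05 0 -0.35 0 0; 0.05 0 -0.35 0 0; 0.05 0 -0.35 0 0")

```text
t: 2.2
ee_pos: [0.4247, -0.2287, 0.2444]
tcp_rot: [-0.046, 0.999, 0.0, -0.0]
contact_force: [-0.2, 0.4, 0.5]
width: 0.0502
grip_force: 0.0
```

```bash
python3 - <<'E'
from bench import bot,capture
import cv2,numpy as np
s=bot.observe();print(s["t"],s["ee_pos"],s["tcp_rot"],s["q"])
a=capture("scene")["pixels"][200:380,260:480,::-1];b=capture("top")["pixels"][140:280,360:540,::-1]
cv2.imwrite("pics/c1.png",np.hstack([cv2.resize(i,(400,400*i.shape[0]//i.shape[1]))[:311] for i in(a,b)]))
E
```

```text
2.2 [ 0.42471705 -0.22873251  0.24442465] [-4.64347338e-02  9.98921224e-01  4.20743416e-04 -1.64470421e-04] [-5.64892765e-01 -2.24877578e-01  1.53316980e+00  5.18123158e-04
  1.83405275e+00 -2.22845733e+00]
```

View pics/c1.png

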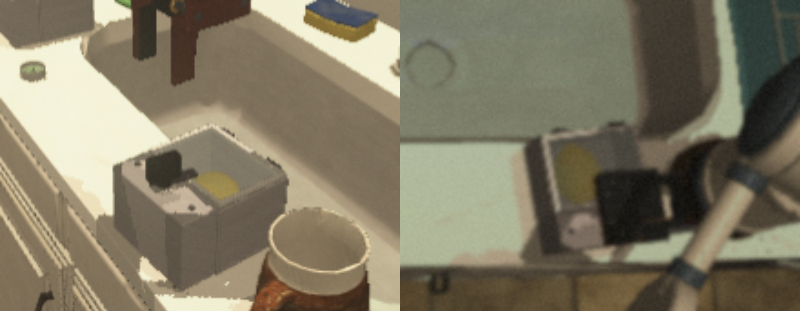

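The scene view shows the open gripper above and behind the knob, with the keeper clear below. The arm hides the knob in the top view. I'll refine the knob axis from the first picture, using the deck screws and the knob's outline.

```bash
python3 - <<'E'
from h import *
from bench import capture
t=capture("top");s=capture("scene");np.set_printoptions(precision=4,suppress=True)
T=cv2.imread("pics/top0.png");S=cv2.imread("pics/scene0.png")
# deck screws: dark spots, refined to the weighted dark centroid
def dark(I,p,r=3):
    x,y=map(int,map(round,p)); g=I[y-r:y+r+1,x-r:x+r+1].mean(2); w=np.clip(np.median(g)-8-g,0,None)
    yy,xx=np.mgrid[-r:r+1,-r:r+1]; return x+(w*xx).sum()/w.sum(),y+(w*yy).sum()/w.sum()
a,b=dark(T,(437,244)),dark(T,(469.7,239.3)); A,B=onz(t,a,.088),onz(t,b,.088)
print("top screws",a,b,A,B,(A+B)/2,np.degrees(np.arctan2(*(B-A)[:2][::-1]))+90)
c,d=dark(S,(335.7,290)),dark(S,(365.3,314)); C,D=onz(s,c,.088),onz(s,d,.088)
print("scene screws",c,d,C,D,(C+D)/2,np.degrees(np.arctan2(*(D-C)[:2][::-1]))+90)
# knob outline
for p in((341,284),(359,302)): pass
m=(T[224:256,440:472].max(2)<60).astype(np.uint8)
print("\n".join("".join(".#"[v] for v in r) for r in m))
print("tip of knob px",onz(t,(455.5,231.5),.092),"front",onz(t,(455.5,247.5),.124), onz(t,(452.,241),.124),onz(t,(459.5,241),.124))
E
```

```text
top screws (np.float64(436.47134670487105), np.float64(243.49140401146133)) (np.float64(469.4836734693878), np.float64(238.83469387755102)) [ 0.419  -0.1884  0.088 ] [ 0.4296 -0.2781  0.088 ] [ 0.4243 -0.2332  0.088 ] 6.733930610883249
scene screws (np.float64(335.3339911198816), np.float64(289.6196349284657)) (np.float64(364.9707022834985), np.float64(313.9827660491168)) [ 0.4195 -0.1871  0.088 ] [ 0.43   -0.2764  0.088 ] [ 0.4248 -0.2317  0.088 ] 6.7390404279365015
................................
................................
................................
................................
.............#..................
.............#..................
................................
.............#..................
............###.................
............####................
............#######.............
............########............
............########............
............########............
............########............
............########............
............########............
............########............
............########............
............########............
.............#######............
.............#######............
.............#######............
..............##................
................................
................................
................................
................................
................................
................................
................................
................................
tip of knob px [ 0.4491 -0.2401  0.092 ] front [ 0.4051 -0.2254  0.124 ] [ 0.4216 -0.2175  0.124 ] [ 0.4213 -0.237   0.124 ]
```

Both views put the axis at about (0.4245, -0.2325), with keeper yaw 6.7° and the bar at about 0–2°. I'll descend onto the knob and close the gripper.

jog_arm(series="0.05 0 -0.0035 -0.03 -4; 0.05 0 -0.0035 -0.07 -4; 0.05 0 -0.0035 -0.1 -4; 0.05 0 -0.0035 -0.124 -4; 0.05 0 -0.0035 -0.124 -4; 0.05 0 -0.0035 -0.124 -4", force=15)

```text
t: 3.15
ee_pos: [0.4254, -0.2324, 0.122]
tcp_rot: [-0.012, 1.0, -0.001, 0.001]
contact_force: [0.9, 0.3, 0.4]
width: 0.0502
grip_force: 0.0
```

jog_arm(series="0.01 0 0 0 0; 0.01 0 0 0 0; 0.01 0 0 0 0; 0.01 0 0 0 0; 0.01 0 0 0 0; 0.01 0 0 0 0", force=15)

```text
t: 3.9
ee_pos: [0.4251, -0.2333, 0.1209]
tcp_rot: [-0.012, 1.0, -0.001, 0.0]
contact_force: [3.2, -4.3, -0.4]
width: 0.014
grip_force: 15.0
```

```bash
python3 - <<'E'
from bench import bot,capture
import cv2,numpy as np
s=bot.observe();print(s["ee_pos"],s["tcp_rot"],s["contact_force"],s["moment"])
a=capture("scene")["pixels"][180:360,260:480,::-1]
cv2.imwrite("pics/c2.png",cv2.resize(a,None,fx=3,fy=3))
E
```

```text
[ 0.42508983 -0.23329216  0.12090277] [-1.15189389e-02  9.99933274e-01 -7.17413306e-04  4.95920003e-04] [ 3.1787945  -4.29679926 -0.43305486] [-0.73272825 -0.33166081 -0.00331376]
```

View pics/c2.png

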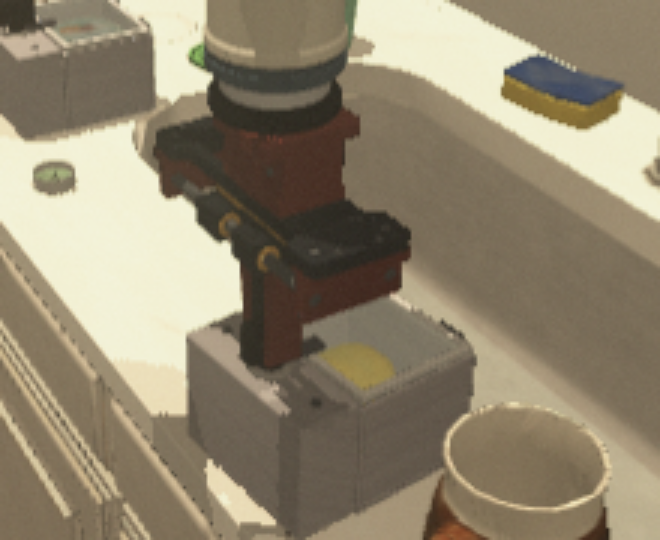

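The fingers hold the knob squarely at 14 mm, clear of the jar. Now I'll turn it clockwise.

jog_arm(series="0.01 0 0 0 -8; 0.01 0 0 0 -16; 0.01 0 0 0 -24; 0.01 0 0 0 -32; 0.01 0 0 0 -40; 0.01 0 0 0 -45; 0.01 0 0 0 -45", force=20)

```text
t: 4.82
ee_pos: [0.4247, -0.2342, 0.1209]
tcp_rot: [0.373, 0.928, -0.002, 0.001]
contact_force: [2.0, -7.3, -1.1]
width: 0.0136
grip_force: 20.0
```

jog_arm(series="0.01 0 -0.001 0 -8; 0.01 0 -0.001 0 -16; 0.01 0 -0.001 0 -24; 0.01 0 -0.001 0 -32; 0.01 0 -0.001 0 -38; 0.01 0 -0.001 0 -41; 0.01 0 -0.001 0 -41")

```text
t: 5.7
ee_pos: [0.4239, -0.2346, 0.1209]
tcp_rot: [0.674, 0.739, -0.001, 0.0]
contact_force: [-3.3, -6.8, 1.0]
width: 0.014
grip_force: 20.2
```

```bash
python3 - <<'E'
from bench import bot
import numpy as np
s=bot.observe();r=s["tcp_rot"];print(2*np.degrees(np.arctan2(r[1],r[0]))-180,s["contact_force"],s["moment"],s["q"])
E
```

```text
-84.70332780030981 [-3.33613277 -6.84940415  1.04055553] [-1.05049671  0.51446048  0.39394419] [-0.57391951 -0.21241249  1.74088258 -0.00271309  1.61354312 -0.66647925]
```

jog_arm(series="0.01 0 0 0 -2; 0.01 0 0 0 -3; 0.01 0 0 0 -3")

```text
t: 6.08
ee_pos: [0.4239, -0.2344, 0.1209]
tcp_rot: [0.692, 0.721, -0.001, -0.0]
contact_force: [-3.1, -4.9, 2.1]
width: 0.015
grip_force: 21.0
```

```bash
python3 - <<'E'
from bench import bot,capture
import numpy as np,cv2
s=bot.observe();r=s["tcp_rot"];print(2*np.degrees(np.arctan2(r[1],r[0]))-180,s["contact_force"],s["moment"],s["width"])
a=capture("scene")["pixels"][180:360,260:480,::-1]
cv2.imwrite("pics/c3.png",cv2.resize(a,None,fx=3,fy=3))
E
```

```text
-87.65636192980725 [-3.11887216 -4.92731824  2.09956725] [-0.92527061  0.6281138   0.53998136] 0.015008536789164183
```

View pics/c3.png

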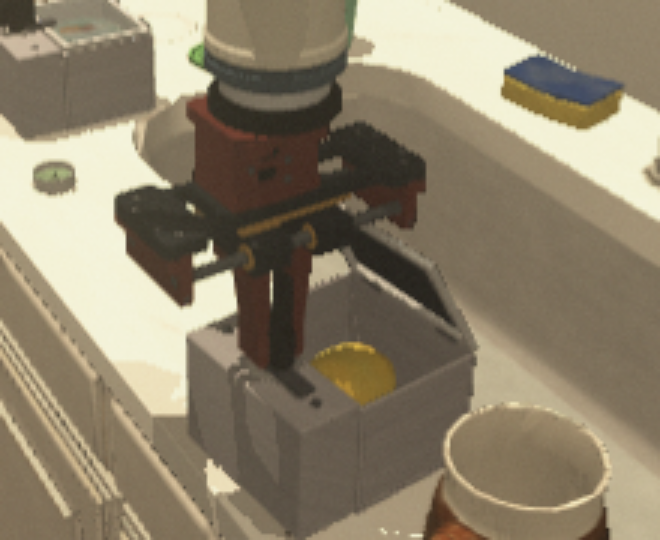

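The knob is at its stop: the jaws now skew on the bar and the tongue lies along the deck. The lid has already risen. I'll release the knob and lift straight up.

jog_arm(series="0.028 0 0 0 0; 0.028 0 0 0 0; 0.028 0 0 0 0; 0.028 0 0 0.02 0; 0.028 0 0 0.06 0; 0.028 0 0 0.11 0; 0.028 0 0 0.16 0; 0.028 0 0 0.16 0")

```text
t: 7.12
ee_pos: [0.4258, -0.2342, 0.2874]
tcp_rot: [0.692, 0.721, 0.001, 0.005]
contact_force: [-0.3, -0.6, -0.5]
width: 0.0279
grip_force: 0.0
```

jog_arm(series="0.028 0 0.05 0.02 0; 0.028 0 0.1 0.02 0; 0.028 0 0.15 0.02 0; 0.028 0 0.2 0.02 0; 0.028 0 0.2 0.02 0; 0.028 0 0.2 0.02 0; 0.028 0 0.2 0.02 0; 0.028 0 0.2 0.02 0")

```text
t: 8.12
ee_pos: [0.4248, -0.0346, 0.3005]
tcp_rot: [0.693, 0.721, -0.0, -0.0]
contact_force: [-0.9, -0.5, -0.8]
width: 0.028
grip_force: 0.0
```

jog_arm(series="0.028 0 0 0 0; 0.028 0 0 0 0; 0.028 0 0 0 0; 0.028 0 0 0 0; 0.028 0 0 0 0; 0.028 0 0 0 0; 0.028 0 0 0 0; 0.028 0 0 0 0")

```text
t: 9.12
ee_pos: [0.4248, -0.0336, 0.3006]
tcp_rot: [0.692, 0.721, 0.0, 0.0]
contact_force: [0.5, 0.5, -0.3]
width: 0.0281
grip_force: 0.0
```

```bash
python3 - <<'E'
from bench import capture
import numpy as np,cv2
a=capture("scene")["pixels"][140:360,220:480,::-1];b=capture("top")["pixels"][150:270,380:510,::-1]
cv2.imwrite("pics/c4.png",np.hstack([cv2.resize(a,(400,338)),cv2.resize(b,(366,338))]))
E
```

```text
(no output)
```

View pics/c4.png

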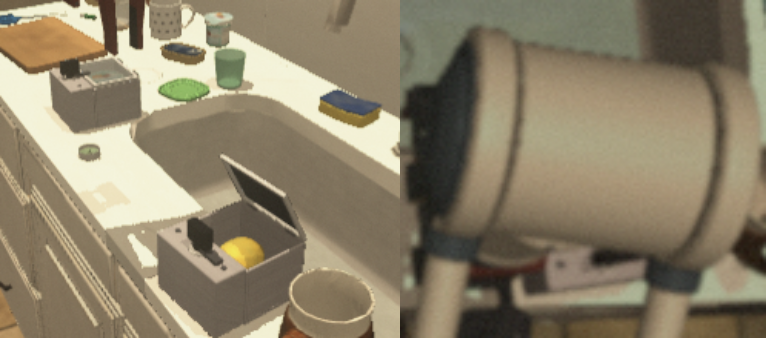

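The scene view shows the lemon keeper's lid standing open at about (262,195) and its knob bar lined up with the deck screws. The tub keeper at about (97,90) is still shut.

```bash
python3 -c "
from bench import order
print(order.sign_off())"
```

```text
the job is handed in; nothing more can be done
None
```

I turned the lemon keeper's knob a full quarter turn clockwise to its stop, and its lid rose by itself and stayed open. The tub keeper is still latched shut, the gripper is clear, and the job was handed in at about 9 s.

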